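# Clear and refill the measuring-tool case

### The arm

A 6-joint arm with a two-finger parallel gripper is mounted at the origin on the work surface. World frame = base frame: x ahead of the robot, y to its left, z up, the work surface at z = 0. Lengths are in m, angles in rad, forces in N, time in s.
With the tool pointing down it reaches from about 0.275 to 0.825 m from the base axis. Payload 4.9 kg.
Tool frame: the origin (TCP) lies midway between the tips of the shut fingers; the grasp point (between the pads) lies 19 mm behind it (bot.grip_depth is the distance from the TCP to the grasp point, in m); y points along the fingers, x is the direction in which the jaws open and shut, and the axes are right-handed (so a half turn about y gives the same grasp; the last joint's range is limited). The gripper opens to 85 mm and grips with 20 to 120 N. Pads are 22 mm wide; open, the fingers measure 114 mm over their backs; the gripper's body (76 mm by 85 mm) begins 54 mm behind the grasp point. The pads swing forward as they close: fully open they stand 13 mm farther back than shut.
Start: joints at [1.083, 0.326, -0.193, 1.052, 0, 1.437], TCP at [0.191, 0.516, 0.209] pointing down, gripper open.
Joint ranges: [-2.65, 2.65], [-0.97, 1.79], [-1.3, 1.35], [-1.93, 2.1], [-1.47, 1.37], [-3.14, 3.14]. Speed limits (rad/s): [2.57, 2.57, 3.14, 3.14, 3.14, 3.14].

### API

Orientations are given as a unit quaternion [w, x, y, z].
In Python, from cell import bot gives the robot as it stands. Calls block until the motion is done:
- bot.move_pose(position, orientation): joint-space move of the TCP to a pose.
- bot.move_linear(position, speed=0.15, rotation=None, until_force=None): straight line of the TCP; rotation=None keeps the orientation; speed is the mean speed in m/s. With until_force (N) it stops when the force on the tool has changed by that much, and returns True; else False.
- bot.goto_joints(angles): joint-space move.
- bot.set_gripper(opening, grasp_force=None): opening from 0.0 (shut) to 1.0 (fully open); grasp_force is the grip in N (None keeps the last); returns when the fingers have stopped.
- bot.wait(seconds).
- bot.solve_ik(position, orientation): joint angles nearest the present ones, or None.
- bot.camera(name): name is "scene" or "top"; returns the picture (384x512x3 uint8, red, green, blue); there is no depth.
- bot.calibration(name): a dict with "mtx" (3x3 intrinsics, pixels), "extrinsics" (4x4, takes a point from world to camera coordinates). Camera axes: x right, y down, z forward; pixel columns grow to the right and rows downward; lengths in m; the calibration is good to about 2 mm. A picture is of the moment at which its call begins. calibration takes no time and is no camera call.
A pose or a line that the arm cannot do raises bot.PlanningError and nothing moves.
- bot.close_job(): hands the job in, once; it reports no verdict.
Trained networks look in the newest picture that a camera, given by its name, has taken for a name from the list of things; names that differ only in an ending like _2 or _b are one class to them, and where a whole thing is asked for, a point or a joint stands for the part that bears it (a point fixed in the world has none). Each returns a list of dicts, best first, with "confidence" (0 to 1); they miss things now and then, are a little off and sometimes report something else, mostly with a low value. They report only what shows in the picture. A call takes as long as a camera call.
- bot.search_frame(camera, thing): "bbox" ([left, top, width, height] in pixels, round what is visible of it).
Readings, each from a call of its own:
- bot.read_clock(): time.
- bot.read_joint_positions(): joint angles.
- bot.read_joint_vel(): joint speeds.
- bot.read_joint_efforts(): joint torques, N m.
- bot.read_position(): TCP position.
- bot.read_tool_rot(): TCP orientation.
- bot.read_ft_force(): force on the tool from outside, world axes, zero at the start.
- bot.read_moment(): the same for the moment, N m.
- bot.read_gripper_width(): opening from 0.0 (shut) to 1.0 (fully open).
Only numpy, scipy, OpenCV 4.12 (cv2) and the standard library are available. Lean on these libraries where they do the work, as an engineer would, in place of code of your own. Each camera call takes 0.05 s, during which the arm holds its last target. There are 200 camera calls.

### The job

Pack up the tool case at the end of the practical: while its cutouts are still empty, clear the insert by setting the red spirit level down on the bench top and standing every contactor upright in the green parts tray. Then press every tool on the bench (pliers, caliper, multimeter, dial gauge; some may be out on loan) fully home in its own cutout, past the sprung tabs and flat on the yellow floor, lowering each one in rather than letting it drop. Leave the drink can and the wrench where they are.

Things in the scene. Friction and masses are not known exactly. Their poses are not given: they have to be found in the camera images.
- case: Open grey tool case, fixed to the bench, with a rigid black insert. Outside 272 (x) by 322 (y) mm, insert 260 by 310 mm, its flat top 45 mm above the bench. Origin: centre of the underside; z up. A carry handle sticks out 25 mm on its -x side (26 mm high); the lid lies folded back flat on the bench on its +x side (32 mm high). Four cutouts with yellow floors, each in its tool's outline.
- slot_pliers (a point): Pliers' cutout: the point on its floor, 34 mm above the bench, where the pliers' origin belongs. Sites are in case axes. The pliers lie nose (+x) towards the case's -y. All cutouts are 11 mm deep, with 2 mm of play on each side and 2.5 to 3 mm at the ends; seated tools stand 9 to 19 mm proud of the insert.
- slot_caliper (a point): Caliper's cutout: the point on its floor where the caliper's origin belongs; its jaw end (+x) towards the case's -y, so its long jaws (-y) point to the case's -x. In every cutout, beside the slot point, two orange sprung tabs slope in from both sides. A tool just laid in rests on them 5 to 6 mm too high; a steady 10 to 20 N straight down over the slot point forces it past them; then they pinch it.
- slot_meter (a point): Multimeter's cutout, a plain rectangle: the point on its floor where the multimeter's origin belongs; the meter's x along the case's x, either way round.
- slot_gauge (a point): Dial gauge's cutout: the point on the floor of its round part where the gauge's origin belongs; its stem (+x) points to the case's +x.
- pliers: Combination pliers, closed, thick red handles, 190 mm long, 250 g, lying flat. Origin: underside, mid-length of the parallel front part of the handles (44 long, 38 wide across y, 22 thick), about the centre of mass: grip across y and press here. x to the nose (ends at x = +105); the steel head is 32 then 19 wide, 4 to 18 mm above the underside; handles spread to 53 wide at x = -85. z up.
- caliper: Digital caliper, closed, steel, black display housing, 185 mm long, 150 g, lying flat. Origin: underside, under the middle of the housing (60 along x, 34 across y, 20 thick), about the centre of mass: grip across y and press here. Jaws at x = +31 to +55, the long ones reaching to y = -39, the short to y = +21, 9 mm high; the beam, 16 wide and 8 high, runs back to x = -125. z up.
- meter: Blue pocket multimeter with a black face, 110 along x by 56 across y by 30 mm thick, 220 g, lying on its back. Origin: centre of the underside; x towards the screen end; z up. Grip across y.
- gauge: Round aluminium dial gauge with a white face, 56 mm across and 24 mm thick, 170 g, lying on its back. Origin: centre of the round underside; z up. Along x a steel stem, 8 then 5 mm thick, its axis 12 mm above the underside, reaches to x = +78. Grip the round body across y.
- level: Red spirit level, 230 along x by 24 across y by 45 mm high, 280 g, standing on its long edge across the insert. Origin: centre of its underside; z up. Grip across y.
- contactor1: Pale grey contactor, 58 along x by 45 across y by 57 mm high (the top 17 mm only 40 along x), 200 g, standing upright on the insert. Origin: centre of the underside; z up. Grip across y, at the top.
- contactor2: A second contactor, just like contactor1. One of the two may be absent.
- tray: Green open parts tray, fixed to the bench, 180 (x) by 160 (y) by 30 mm high, walls and floor 4 mm. Origin: centre of the underside.
- tray_in (a point): Centre of the tray's inner floor, 4 mm above the bench. In the tray's axes.
- can: Blue drink can, 53 mm across, 134 mm tall, standing. Origin: centre of the underside. To be left alone.
- wrench: Wrench, 160 mm long, lying on the bench. To be left alone.

How it is judged:
On the way:
1. the insert is cleared: the spirit level rests on the bench top and every contactor stands upright in the tray, while all the tools are still outside the case's cutouts (height (world z) of level between -0.01 and 0.016 m and linear speed of each of level, contactor1, contactor2 below 0.02 m/s and x of contactor1 in the frame of tray_in between -0.07 and 0.07 m and y of contactor1 in the frame of tray_in between -0.06 and 0.06 m and z of each of contactor1, contactor2 in the frame of tray_in below 0.006 m and angle between each of contactor1, contactor2's own z axis and vertical below 0.15 rad and x of contactor2 in the frame of tray_in between -0.07 and 0.07 m and y of contactor2 in the frame of tray_in between -0.06 and 0.06 m and horizontal distance between pliers and slot_pliers above 0.04 m and horizontal distance between caliper and slot_caliper above 0.04 m and horizontal distance between meter and slot_meter above 0.04 m and horizontal distance between gauge and slot_gauge above 0.04 m), for 0.2 s.
At the end, for the whole second after the job is handed in: Every tool present is at rest in its cutout: within 5 mm sideways, under 2.5 mm above its floor, level and aligned to 0.06 rad; the level rests on the bench top (underside below 16 mm); every contactor present stands upright (0.15 rad) on the tray floor (horizontal distance between pliers and slot_pliers below 0.005 m and z of pliers in the frame of slot_pliers below 0.0025 m and angle between each of pliers, caliper, meter, gauge's own z axis and vertical below 0.06 rad and angle between the x axis of each of pliers, caliper and the y axis of case, either way round below 0.06 rad and linear speed of each of pliers, caliper, meter, gauge, level, contactor1, contactor2 below 0.02 m/s and horizontal distance between caliper and slot_caliper below 0.005 m and z of caliper in the frame of slot_caliper below 0.0025 m and horizontal distance between meter and slot_meter below 0.005 m and z of meter in the frame of slot_meter below 0.0025 m and angle between the x axis of each of meter, gauge and the x axis of case, either way round below 0.06 rad and horizontal distance between gauge and slot_gauge below 0.005 m and z of gauge in the frame of slot_gauge below 0.0025 m and height (world z) of level between -0.01 and 0.016 m and x of contactor1 in the frame of tray_in between -0.07 and 0.07 m and y of contactor1 in the frame of tray_in between -0.06 and 0.06 m and z of each of contactor1, contactor2 in the frame of tray_in below 0.006 m and angle between each of contactor1, contactor2's own z axis and vertical below 0.15 rad and x of contactor2 in the frame of tray_in between -0.07 and 0.07 m and y of contactor2 in the frame of tray_in between -0.06 and 0.06 m); the robot touches nothing.
It fails at once if a tool is let fall into its cutout: over 0.35 m/s while straight above it, 2 to 19 mm over the insert's top ((horizontal distance between pliers and slot_pliers below 0.006 m and z of pliers in the frame of slot_pliers between 0.013 and 0.03 m and linear speed of pliers above 0.35 m/s) or (horizontal distance between caliper and slot_caliper below 0.006 m and z of caliper in the frame of slot_caliper between 0.013 and 0.03 m and linear speed of caliper above 0.35 m/s) or (horizontal distance between meter and slot_meter below 0.006 m and z of meter in the frame of slot_meter between 0.013 and 0.03 m and linear speed of meter above 0.35 m/s) or (horizontal distance between gauge and slot_gauge below 0.006 m and z of gauge in the frame of slot_gauge between 0.013 and 0.03 m and linear speed of gauge above 0.35 m/s)).
It fails at once if the can is moved more than 25 mm (distance of can from where it was at the start of the episode above 0.025 m).
It fails at once if the wrench is moved more than 25 mm (distance of wrench from where it was at the start of the episode above 0.025 m).
Of pliers, caliper, meter, gauge only 3 to 4 are there at a start; the rules pass over those that are not, and their reading is None.
Of contactor1, contactor2 only 1 to 2 are there at a start; the rules pass over those that are not, and their reading is None.
At some moment in a run one of pliers, caliper, meter, gauge may be knocked a few centimetres aside while the robot is not near it.
It also fails if it takes over 210 s, if anything falls off the work surface, if the arm or the gripper's body presses on something with over 40 N, if the wrist force passes 120 N, or if a joint passes its speed limit or range.

## Working session

There is one attempt and no reset: what is moved stays moved. The work goes in short steps, each a Python script; the robot and the scene stay as the last script left them, time stands still between calls to the robot, and variables do not carry over. Pictures are saved under pics/ and viewed, about 12 in all and at most 16, crops included, and the job is handed in when it is done.

```bash
ls; mkdir -p pics; python3 - <<'E'
from cell import bot
import cv2,numpy as np
for n in("top","scene"):
    im=bot.camera(n); cv2.imwrite(f"pics/{n}0.png",cv2.resize(im[:,:,::-1],(800,600),interpolation=cv2.INTER_CUBIC))
    c=bot.calibration(n); print(n,np.round(c["mtx"],1).tolist(),np.round(c["extrinsics"],4).tolist())
    for t in "case pliers caliper meter gauge level contactor1 tray can wrench".split():
        print(t,[(np.round(d["bbox"]).astype(int).tolist(),round(d["confidence"],2)) for d in bot.search_frame(n,t)][:3])
print(bot.read_clock(),bot.read_tool_rot())
E
```

```text
pics
top [[420.1, 0.0, 251.9], [0.0, 420.1, 194.1], [0.0, 0.0, 1.0]] [[0.0201, -0.9998, -0.0011, 0.0067], [-0.9825, -0.0196, -0.1852, 0.5934], [0.1851, 0.0048, -0.9827, 1.2893], [0.0, 0.0, 0.0, 1.0]]
case [([226, 207, 16, 22], 0.74), ([256, 154, 18, 23], 0.69)]
pliers []
caliper [([306, 176, 16, 53], 0.82)]
meter [([378, 228, 16, 34], 0.55)]
gauge [([371, 196, 23, 29], 0.56)]
level [([195, 156, 18, 72], 0.98)]
contactor1 [([259, 156, 14, 24], 0.81), ([226, 207, 15, 18], 0.72)]
tray [([107, 186, 49, 56], 0.92)]
can [([128, 153, 28, 27], 0.64)]
wrench [([324, 129, 15, 49], 0.67)]
scene [[381.1, 0.0, 256.4], [0.0, 381.1, 194.7], [0.0, 0.0, 1.0]] [[-0.4491, 0.8935, -0.0009, 0.2585], [0.7136, 0.3581, -0.6021, -0.4059], [-0.5377, -0.2711, -0.7984, 1.6003], [0.0, 0.0, 0.0, 1.0]]
case [([158, 156, 180, 187], 0.95)]
pliers [([166, 143, 31, 40], 0.78), ([225, 192, 19, 23], 0.48)]
caliper [([189, 159, 38, 36], 0.74), ([161, 155, 179, 189], 0.44)]
meter [([162, 120, 25, 24], 0.81)]
gauge [([148, 145, 15, 18], 0.52)]
level [([279, 182, 46, 58], 0.67)]
contactor1 [([224, 191, 22, 26], 0.89), ([274, 169, 22, 25], 0.87)]
tray [([344, 198, 67, 68], 0.7)]
can [([342, 239, 34, 36], 0.91), ([277, 181, 46, 58], 0.17)]
wrench [([150, 191, 33, 30], 0.57), ([158, 154, 183, 191], 0.53)]
1.1 [ 0.58018561 -0.58018294 -0.40420689  0.40421431]
```

View pics/top0.png

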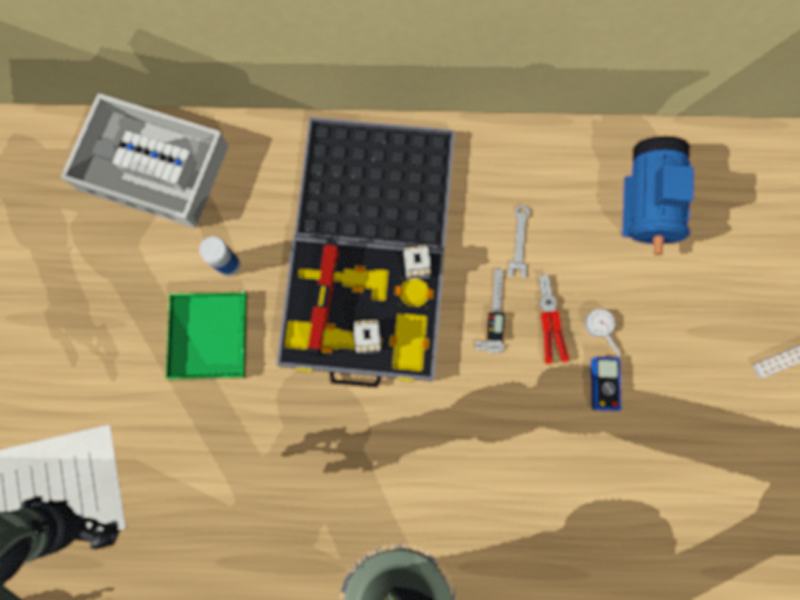

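View pics/scene0.png

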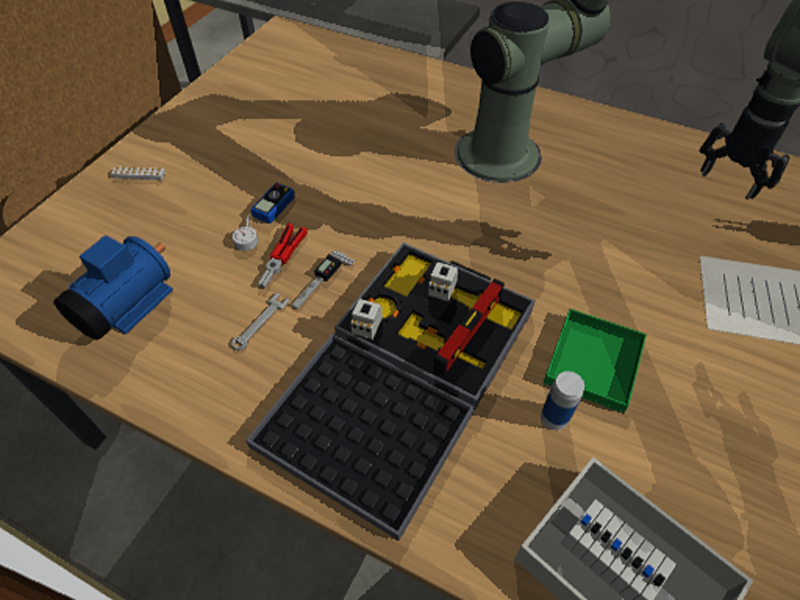

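Both pictures show all four tools, both contactors and the level. In the top view (800x600), the level is at (325,297), the contactors at (417,262) and (367,336), and the tray at (207,335). The tools lie to the right, at x≈490–620. I'll zoom in next.

```bash
python3 - <<'E'
from cell import bot
import cv2,numpy as np
im=bot.camera("top"); np.save("top0.npy",im)
c=im[125:270,175:405,::-1]; c=cv2.resize(c,None,fx=3.45,fy=3.45,interpolation=cv2.INTER_NEAREST)
cv2.imwrite("pics/z0.png",c)
im=bot.camera("scene"); np.save("scene0.npy",im)
for n in ("top","scene"):
    M=bot.calibration(n);np.savez(n+"_cal.npz",**{k:np.array(v) for k,v in M.items()})
E
```

```text
(no output)
```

View pics/z0.png

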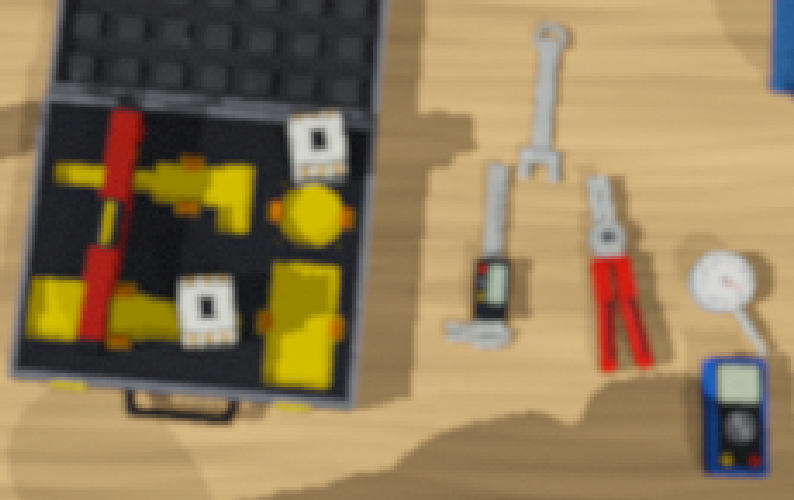

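The zoom covers x 175–405, y 125–270 at 3.45x. It shows the caliper slot at upper left, pliers slot at lower left, round gauge slot at right and meter slot at lower right. Next I'll write a silhouette-fit helper.

```bash
cat > vis.py <<'E'
import numpy as np, cv2
from scipy.optimize import minimize
CAL={n:dict(np.load(n+"_cal.npz")) for n in("top","scene")}
def proj(n,P):
    c=CAL[n]; q=(c["extrinsics"]@np.c_[P,np.ones(len(P))].T)[:3]; q=c["mtx"]@q; return (q[:2]/q[2]).T
def back(n,px,z):
    c=CAL[n]; R,t=c["extrinsics"][:,:3][:3],c["extrinsics"][:3,3]
    d=R.T@np.linalg.inv(c["mtx"])@np.array([*px,1.]); C=-R.T@t; return C+d*(z-C[2])/d[2]
def box(x0,x1,y0,y1,z0,z1): return (np.array([[x0,y0],[x1,y0],[x1,y1],[x0,y1]],float)/1e3,z0/1e3,z1/1e3)
def disc(r,z0,z1,cx=0,cy=0):
    a=np.linspace(0,2*np.pi,40,endpoint=False); return (np.c_[cx+r*np.cos(a),cy+r*np.sin(a)]/1e3,z0/1e3,z1/1e3)
def poly(p,z0,z1): return (np.array(p,float)/1e3,z0/1e3,z1/1e3)
SS=8
def fill(n,P,roi,acc):
    l,t,w,h=roi; q=(proj(n,P)+.5-[l,t])*SS
    cv2.fillConvexPoly(acc,cv2.convexHull(np.round(q*16-8).astype(np.int32)),1,shift=4)
def render(n,parts,pose,roi,z=0):
    x,y,a=pose; acc=np.zeros((roi[3]*SS,roi[2]*SS),np.uint8); c,s=np.cos(a),np.sin(a)
    for f,z0,z1 in parts:
        g=f@np.array([[c,s],[-s,c]])+[x,y]
        fill(n,np.vstack([np.c_[g,np.full(len(g),z+k)] for k in(z0,z1)]),roi,acc)
    return cv2.resize(acc.astype(np.float32),(roi[2],roi[3]),interpolation=cv2.INTER_AREA)
def nonwood(im):
    f=im.astype(float)+1; return np.clip((f[...,2]/f[...,0]-.62)/.2,0,1)
def red(im):
    f=im.astype(float)+1; return np.clip(((f[...,0]-f[...,1:].max(-1))/f[...,0]-.35)/.3,0,1)*(f[...,0]>50)
def green(im):
    f=im.astype(float)+1; return np.clip(((f[...,1]-f[...,0])/f[...,1]-.2)/.3,0,1)*(f[...,1]>30)
def yellow(im):   # yellow floor or orange tab
    f=im.astype(float)+1; return np.clip(((f[...,0]-f[...,2])/f[...,0]-.55)/.25,0,1)*(f[...,0]>70)
def white(im): 
    return (im.min(-1)>125).astype(float)
def fit(n,im,S,parts,p0,roi,z=0,yaws=(0,)):
    l,t,w,h=roi; s=S(im)[t:t+h,l:l+w]; best=None
    D=np.array([.004,.004,.05])
    f=lambda v:np.abs(render(n,parts,v*D,roi,z)-s).sum()
    for dy in yaws:
        p=np.array(p0,float)+[0,0,dy]
        sx=np.vstack([p/D]+[p/D+e for e in np.eye(3)*2])
        r=minimize(f,p/D,method="Nelder-Mead",options=dict(initial_simplex=sx,xatol=.01,fatol=.02))
        r=minimize(f,r.x,method="Nelder-Mead",options=dict(initial_simplex=np.vstack([r.x]+[r.x+e for e in np.eye(3)]),xatol=.01,fatol=.02))
        if best is None or r.fun<best[1]: best=(r.x*D,r.fun,s.sum())
    return best
PARTS=dict(
 level=[box(-115,115,-12,12,0,45)],
 contactor=[box(-29,29,-22.5,22.5,0,40),box(-20,20,-22.5,22.5,40,57)],
 pliers=[box(-22,22,-19,19,0,22),box(22,55,-16,16,4,18),poly([[55,-9.5],[105,-9.5],[105,9.5],[55,9.5]],4,18)],
 caliper=[box(-30,30,-17,17,0,20),box(31,55,-39,21,0,9),box(-125,55,-8,8,0,8)],
 meter=[box(-55,55,-28,28,0,30)],
 gauge=[disc(28,0,24),box(0,52,-4,4,8,16),box(50,78,-2.5,2.5,9.5,14.5)],
 tray=[box(-90,90,-80,80,0,30)],
 wrench=[box(-80,80,-10,10,0,6)])
E
cat > m0.py <<'E'
from vis import *
im={n:np.load(n+"0.npy") for n in("top","scene")}
for k,p,z in [("case c",(234,196),.045),("level",(204,195),.09),("cA",(267,167),.102),("cB",(235,215),.102),("tray",(132.5,214.5),.015),("meter",(387.5,245.5),.03),("gauge",(384,206),.024),("caliper",(317.5,209),.02),("pliers",(352.5,205),.02),("can",(136,159),.134),("wrench",(333,154),.005),("tl",(188,154),.045),("tr",(283,160),.045),("bl",(179,234),.045),("br",(277,243),.045)]:
    print(k,back("top",p,z)[:2].round(3))
E
python3 m0.py
```

```text
case c [0.588 0.076]
level [0.581 0.168]
cA [ 0.672 -0.027]
cB [0.518 0.069]
tray [0.525 0.408]
meter [ 0.44  -0.417]
gauge [ 0.568 -0.412]
caliper [ 0.555 -0.196]
pliers [ 0.57  -0.311]
can [0.681 0.375]
wrench [ 0.746 -0.253]
tl [0.725 0.231]
tr [ 0.711 -0.081]
bl [0.462 0.247]
br [ 0.44  -0.064]
```

```bash
cat > m1.py <<'E'
from vis import *
im={n:np.load(n+"0.npy") for n in("top","scene")}
def bright(i):
    f=i.astype(float); m=((f.max(-1)>90)&((f.max(-1)-f.min(-1))/(f.max(-1)+1)<.35)).astype(np.uint8)
    return cv2.morphologyEx(m,cv2.MORPH_CLOSE,np.ones((9,9),np.uint8)).astype(float)
def redy(i): return cv2.morphologyEx((red(i)).astype(np.float32),cv2.MORPH_CLOSE,np.ones((15,3),np.uint8))
def roi(n,x,y,z,r):
    a=proj(n,np.array([[x+i,y+j,z+k] for i in(-r,r) for j in(-r,r) for k in (0,.05)])); l,t=np.floor(a.min(0)).astype(int);R,B=np.ceil(a.max(0)).astype(int); return l,t,R-l,B-t
if __name__=="__main__":
  J=[("level",redy,(.581,.168,-.15),.045,.13,(0,)),("contactor",bright,(.672,-.027,-.1),.045,.045,(0,)),("contactor",bright,(.518,.069,0),.045,.045,(0,)),
   ("tray",green,(.525,.408,0),0,.13,(0,)),("meter",nonwood,(.44,-.417,0),0,.062,(0,)),("gauge",nonwood,(.568,-.412,-2.6),0,.066,(0,.4)),
   ("caliper",nonwood,(.55,-.196,3.1),0,.095,(0,)),("pliers",nonwood,(.57,-.311,.1),0,.1,(0,))]
  for k,S,p,z,r,yw in J:
   for n in("top","scene"):
    P=PARTS[k]
    if k=="pliers": P=P+[poly([[-22,8],[-22,19],[-85,26.5],[-85,13]],2,20),poly([[-22,-8],[-22,-19],[-85,-26.5],[-85,-13]],2,20)]
    b=fit(n,im[n],S,P,p,roi(n,p[0],p[1],z,r),z,yw)
    print(k,n,b[0].round(4),round(b[1],1),round(b[2],1))
E
python3 m1.py
```

```text
level top [ 0.612   0.1619 -0.1113] 183.3 672.8
level scene [ 0.5871  0.1657 -0.1246] 232.4 635.0
contactor top [ 0.6806 -0.0329  0.4944] 215.3 537.0
contactor scene [ 0.6739 -0.0278  0.1227] 122.1 375.0
contactor top [0.5243 0.0723 0.0372] 43.5 346.0
contactor scene [0.5107 0.0689 0.1495] 130.9 316.0
tray top [0.5273 0.4097 0.0195] 257.2 2658.0
tray scene [0.5253 0.4105 0.0354] 377.1 2615.5
meter top [ 0.4419 -0.4215 -0.0187] 70.9 705.7
meter scene [ 0.4394 -0.4212  0.0055] 111.2 484.6
gauge top [ 0.5695 -0.4148 -2.629 ] 48.5 363.4
gauge scene [ 0.5678 -0.4142 -2.6192] 356.4 558.0
caliper top [ 0.557  -0.1953  3.0534] 193.4 497.3
caliper scene [ 0.5554 -0.1966  3.076 ] 723.8 983.5
pliers top [ 0.8246 -0.2951  0.2918] 676.3 676.3
pliers scene [ 0.5683 -0.3174  0.2178] 1114.9 955.9
```

```bash
cat > m2.py <<'E'
from m1 import *
def cw(i):
    m=((i.min(-1)>105)).astype(np.uint8); return cv2.morphologyEx(m,cv2.MORPH_CLOSE,np.ones((7,7),np.uint8)).astype(float)
def rd(i):
    f=i.astype(float)+1; m=((f[...,1]/f[...,0]<.33)&(f[...,0]>60)).astype(np.uint8); return cv2.morphologyEx(m,cv2.MORPH_CLOSE,np.ones((17,5),np.uint8)).astype(float)
PP=[poly([[-22,0],[-22,19],[-85,26.5],[-85,13]],2,20),poly([[-22,0],[-22,-19],[-85,-26.5],[-85,-13]],2,20)]
J=[("level",rd,(.581,.168,-.12),.045,.12),("contactor",cw,(.672,-.027,0.05),.045,.04),("contactor",cw,(.52,.069,0.05),.045,.04),
   ("pliers",nonwood,(.565,-.312,.1),0,.11),("pliersH",rd,(.565,-.312,.1),0,.1)]
PARTS["pliers"]=PARTS["pliers"]+PP; PARTS["pliersH"]=PARTS["pliers"][:1]+PP
vis=cv2.resize(im["top"][125:270,175:405,::-1],None,fx=3.45,fy=3.45)
def draw(k,p,z):
    s=4*3.45/4
    R=render("top",PARTS[k],p,(175,125,230,145),z); R=cv2.resize(R,(vis.shape[1],vis.shape[0]))
    cs,_=cv2.findContours((R>.5).astype(np.uint8),cv2.RETR_LIST,cv2.CHAIN_APPROX_NONE); cv2.drawContours(vis,cs,-1,(255,0,255),1)
for k,S,p,z,r in J:
   for n in("top","scene"):
    b=fit(n,im[n],S,PARTS[k],p,roi(n,p[0]-(.03 if k=="pliersH" else 0),p[1],z,r),z)
    print(k,n,b[0].round(4),round(b[1],1),round(b[2],1))
    if n=="top": draw(k,b[0],z)
for k,p in [("meter",(.4419,-.4215,-.0187)),("gauge",(.5695,-.4148,-2.629)),("caliper",(.557,-.1953,3.0534)),("tray",(.527,.41,.02))]: draw(k,p,0)
cv2.imwrite("pics/ov1.png",vis)
E
python3 m2.py
```

```text
level top [ 0.6137  0.162  -0.1232] 120.6 566.0
level scene [ 0.5843  0.1658 -0.1174] 218.8 566.0
contactor top [ 0.6816 -0.025   0.1556] 39.1 311.0
contactor scene [ 0.6751 -0.0264  0.2815] 114.8 288.0
contactor top [0.5237 0.0718 0.0884] 32.1 319.0
contactor scene [0.5171 0.0708 0.165 ] 117.0 240.0
pliers top [ 0.8351 -0.2975  0.3123] 1011.1 1011.1
pliers scene [ 0.5677 -0.3182  0.2208] 1275.8 1098.6
pliersH top [ 0.5673 -0.3113  0.1149] 127.2 320.0
pliersH scene [ 0.5618 -0.3125  0.1395] 68.5 295.0
```

View pics/ov1.png

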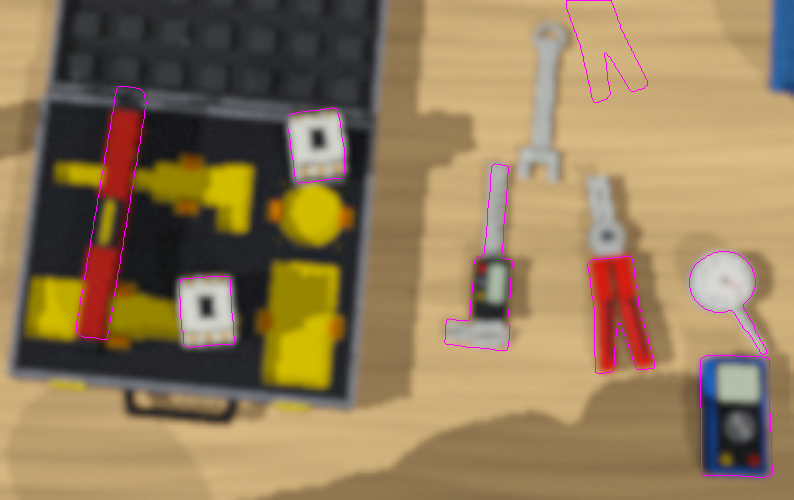

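The overlay fits well on the level, contactors, caliper, gauge, meter and pliers handles; the stray outline near (605,50) is one failed pliers fit, which I'll ignore. Now to clear the insert, level first.

```bash
cat > mot.py <<'E'
import numpy as np
from cell import bot
from scipy.spatial.transform import Rotation as Rn
def q(a):
    c,s=np.cos(a),np.sin(a); x=Rn.from_matrix([[c,0,-s],[s,0,c],[0,-1,0]]).as_quat(); return [x[3],x[0],x[1],x[2]]
def best(a,p):
    j=np.array(bot.read_joint_positions()); o=[]
    for k in(-1,0,1):
        s=bot.solve_ik(list(p),q(a+k*np.pi))
        if s is not None: o.append((np.abs(np.array(s)-j).max(),a+k*np.pi))
    return min(o)[1]
def go(x,y,z,a,ret=False):      # joint move, jaw axis at angle a (mod pi)
    a=best(a,(x,y,z)); bot.move_pose([x,y,z],q(a)); return a
def lin(x,y,z,v=.15,a=None,f=None): return bot.move_linear([x,y,z],speed=v,rotation=None if a is None else q(a),until_force=f)
def up(z,v=.25):
    p=bot.read_position(); return lin(p[0],p[1],z,v)
def pick(x,y,z,a,zc,open_=.8,force=50):
    bot.set_gripper(open_); go(x,y,zc,a); lin(x,y,z+.02,.25); lin(x,y,z,.1); bot.set_gripper(0,grasp_force=force); w=bot.read_gripper_width()
    print("grip w",round(w*85,1),"t",round(bot.read_clock(),1)); up(zc); return w
def place(x,y,z,a,zc,open_=.8,f=6):
    a=go(x,y,zc,a); lin(x,y,z+.012,.25); h=lin(x,y,z-.003,.03,f=f); print("contact",h,np.round(bot.read_position(),4),np.round(bot.read_ft_force(),1))
    bot.set_gripper(open_); up(zc); print("t",round(bot.read_clock(),1))
E
python3 - <<'E'
from mot import *
H=np.pi/2
pick(.60,.163,.055,H-.12,.20,.6)
print(np.round(bot.read_ft_force(),1))
place(.335,.09,.0105,0,.20,.6)
E
```

```text
grip w 22.3 t 4.9
[-1.  -1.1 -2.6]
contact True [0.3363 0.0901 0.011 ] [-0.3  0.5  2.1]
t 9.5
```

```bash
python3 - <<'E'
from mot import *
import cv2
H=np.pi/2
pick(.681,-.026,.072,H+.14,.24,1)
place(.527+.038,.41,.032,H+.02,.24,.85)
pick(.5225,.0715,.072,H+.09,.24,1)
place(.527-.038,.41,.032,H+.02,.24,.85)
go(.45,-.30,.3,0)
for n in("top","scene"):
    im=bot.camera(n); np.save(n+"1.npy",im)
im=np.load("top1.npy"); cv2.imwrite("pics/z1.png",cv2.resize(im[125:290,95:295,::-1],None,fx=3.6,fy=3.6,interpolation=cv2.INTER_CUBIC))
E
```

```text
grip w 43.3 t 12.9
contact True [0.5655 0.4102 0.032 ] [-0.3 -0.9  4.9]
t 18.5
grip w 43.1 t 21.6
contact True [0.4895 0.4103 0.032 ] [ 0.2 -0.8  4.3]
t 26.5
```

View pics/z1.png

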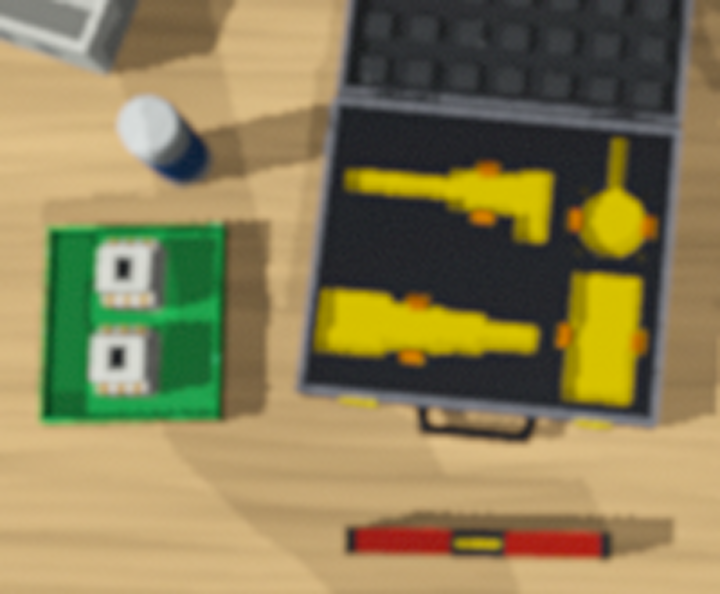

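Insert cleared: both contactors stand in the tray at (125,275) and (120,360), the level lies on the bench at (478,543), and all four yellow floors are visible. Next I'll fit the slots.

```bash
cat > slots.py <<'E'
from m1 import *
im={n:np.load(n+"1.npy") for n in("top","scene")}
SP=dict(
 pliers=[box(-24,24,-21,21,0,0),box(22,57,-18,18,0,0),box(55,107.7,-11.5,11.5,0,0),poly([[-22,21],[-22,-21],[-87.7,-28.5],[-87.7,28.5]],0,0)],
 caliper=[box(-32,32,-19,19,0,0),box(29,57.7,-41,23,0,0),box(-127.7,55,-10,10,0,0)],
 meter=[box(-57.7,57.7,-30,30,0,0)],
 gauge=[disc(30,0,0),box(0,54,-6,6,0,0),box(0,80.7,-4.5,4.5,0,0)])
H=np.pi/2
G=dict(pliers=((.52,.11,-H-.045),(115,60)),caliper=((.64,.06,-H-.045),(140,60)),meter=((.52,-.03,-.045),(70,45)),gauge=((.63,-.03,-.045),(90,45)))
cc=dict(pliers=(235,216),caliper=(228,177),meter=(262,219),gauge=(265,186.5))
if __name__=="__main__":
  for n in("top","scene"):
    f=im[n].astype(float)+1; Y=yellow(im[n]); org=((f[...,1]/f[...,0]<.68)&(Y>.4)).astype(np.uint8)
    W=1-cv2.dilate(org,np.ones((3,3),np.uint8))
    for k in SP:
        p0=np.array(G[k][0]); 
        if k in cc: p0[:2]=back("top",cc[k],.034)[:2]
        c=p0[:2]; a=p0[2]
        far=np.vstack([s[0] for s in SP[k]])@np.array([[np.cos(a),np.sin(a)],[-np.sin(a),np.cos(a)]])+c
        px=proj(n,np.c_[far,np.full(len(far),.04)]); l,t=np.floor(px.min(0)-4).astype(int); r,b=np.ceil(px.max(0)+4).astype(int); R=(l,t,r-l,b-t)
        s=Y[t:b,l:r]; w=W[t:b,l:r]; D=np.array([.004,.004,.05])
        fn=lambda v:(w*np.abs(np.minimum(render(n,SP[k],v*D,R,.034),render(n,SP[k],v*D,R,.045))-s)).sum()
        x=p0/D
        for sc in(2,1,.5):
            q=minimize(fn,x,method="Nelder-Mead",options=dict(initial_simplex=np.vstack([x]+[x+e*sc for e in np.eye(3)]),xatol=.005,fatol=.01)); x=q.x
        print(k,n,(x*D).round(4),round(q.fun,1),round(s.sum(),1))
    # tabs: centroid of the orange pairs
    nn,lab,st,ce=cv2.connectedComponentsWithStats(org)
    for i in range(1,nn):
        if st[i,4]>4:
            P=back(n,ce[i],.042)
            if .4<P[0]<.75 and -.12<P[1]<.25: print("tab",n,st[i,4],P[:2].round(3))
E
python3 slots.py
```

```text
pliers top [ 0.5193  0.097  -1.6375] 528.5 1064.7
caliper top [ 0.6486  0.0917 -1.6466] 79.4 650.3
meter top [ 0.5175 -0.0151 -0.0655] 39.7 749.7
gauge top [ 0.6218 -0.0228 -0.0473] 35.0 382.3
tab top 21 [0.67 0.09]
tab top 25 [0.624 0.011]
tab top 23 [0.623 0.094]
tab top 18 [ 0.619 -0.056]
tab top 19 [0.547 0.151]
tab top 23 [0.519 0.019]
tab top 14 [ 0.513 -0.047]
tab top 20 [0.497 0.155]
pliers scene [ 0.5234  0.1533 -1.6508] 442.9 767.9
caliper scene [ 0.6489  0.0929 -1.6491] 145.9 539.9
meter scene [ 0.5167 -0.0145 -0.072 ] 71.1 458.0
gauge scene [ 0.6218 -0.0218 -0.0637] 37.6 240.0
tab scene 15 [ 0.515 -0.043]
tab scene 12 [0.519 0.019]
tab scene 19 [0.502 0.155]
tab scene 15 [ 0.619 -0.051]
tab scene 12 [0.546 0.153]
tab scene 13 [0.623 0.011]
tab scene 20 [0.63  0.096]
tab scene 14 [0.671 0.092]
```

```bash
sed -i 's/pliers=(235,216)/pliers=tuple(proj("top",np.array([[.522,.153,.034]]))[0])/' slots.py; python3 slots.py | grep pliers; cat > tools.py <<'E'
from m2 import *
def gripfit(img,k,p):
    S={"pliersH":rd}.get(k,nonwood); r={"pliersH":.1,"meter":.062,"gauge":.075,"caliper":.1}[k]
    return fit("top",img,S,PARTS[k],p,roi("top",p[0]-(.03 if k in("pliersH",) else 0)+(-.03 if k=="gauge" else .03 if k=="caliper" else 0),p[1],0,r),0)
T0=dict(pliersH=(.5673,-.3113,.115),caliper=(.557,-.1953,3.0534),meter=(.4419,-.4215,-.0187),gauge=(.5695,-.4148,-2.629))
E
python3 - <<'E' | tail -12
from tools import *
im={n:np.load(n+"1.npy") for n in("top","scene")}
for n in im:
    for k,p,z in(("contactor",(.5655,.4102,.02),.004),("contactor",(.4895,.4103,.02),.004)):
        b=fit(n,im[n],cw,PARTS[k],p,roi(n,p[0],p[1],z,.04),z); print(n,b[0].round(4),b[1])
    b=fit(n,im[n],rd,PARTS["level"],(.336,.09,1.57),roi(n,.336,.09,0,.13),0); print(n,"level",b[0].round(4),b[1])
from mot import *
go(.35,.25,.3,0)
t=bot.camera("top"); np.save("top2.npy",t)
for k in T0: b=gripfit(t,k,T0[k]); print(k,b[0].round(4),round(b[1],1))
E
```

```text
pliers top [ 0.5231  0.1515 -1.6508] 119.6 872.3
pliers scene [ 0.5233  0.1532 -1.6496] 60.1 521.1
pliersH top [ 0.5673 -0.3113  0.1149] 127.2 320.0
pliersH scene [ 0.5618 -0.3125  0.1395] 68.5 295.0
top [0.5686 0.4148 0.1594] 165.078125
top [0.4933 0.4174 0.3056] 101.296875
top level [0.3376 0.0972 1.5908] 280.265625
scene [ 0.5399  0.4132 -0.0426] 331.34375
scene [ 0.5018  0.4123 -0.0416] 147.125
scene level [0.3183 0.0805 1.3764] 586.625
pliersH [ 0.5672 -0.3111  0.1165] 137.5
caliper [ 0.5591 -0.1945  3.0644] 364.6
meter [ 0.4409 -0.4211 -0.0254] 74.8
gauge [ 0.5707 -0.4132 -2.6247] 275.8
```

Slot fits from the two cameras agree to about 1–2 mm, with the case yaw at about -0.075. I'll start with the meter.

```bash
cat > ins.py <<'E'
from mot import *
SL=dict(meter=(.5170,-.0148,-.073),gauge=(.6218,-.0223,-.07),caliper=(.6487,.0923,-1.648),pliers=(.5232,.1525,-1.650))
TH=dict(meter=.030,gauge=.024,caliper=.020,pliers=.022); W=dict(meter=56,gauge=56,caliper=34,pliers=38)
H=np.pi/2; wr=lambda a:(a+np.pi)%(2*np.pi)-np.pi
def grab(k,tp,zc=.17,d=.007,force=50):
    x,y,a=tp; sx,sy,sa=SL[k]; j=np.array(bot.read_joint_positions()); o=[]
    for s in(H,-H):
        p=bot.solve_ik([x,y,zc],q(a+s)); r=bot.solve_ik([sx,sy,zc],q(sa+s))
        if p is not None and r is not None: o.append((abs(p[5]-r[5])+.3*abs(p[5]-j[5]),s))
    s=min(o)[1]; bot.set_gripper(min(1,(W[k]+26)/85),grasp_force=force)
    bot.move_pose([x,y,zc],q(a+s)); lin(x,y,d+.02,.25); lin(x,y,d,.08); bot.set_gripper(0,grasp_force=force)
    print(k,"w",round(bot.read_gripper_width()*85,1)); up(zc)
    print("held w",round(bot.read_gripper_width()*85,1),"t",round(bot.read_clock(),1)); return s
def lower(k,s,zc=.17,d=.007,off=((0,0),)):
    sx,sy,sa=SL[k]; bot.move_pose([sx,sy,zc],q(sa+s)); lin(sx,sy,.055+d,.25)
    for u,v in off:
        x=sx+u*np.cos(sa)-v*np.sin(sa); y=sy+u*np.sin(sa)+v*np.cos(sa)
        lin(x,y,.050+d,.05); h=lin(x,y,.037+d,.02,f=5); z=bot.read_position()[2]-d
        print("off",u,v,h,"under z",round(z,4),np.round(bot.read_ft_force(),1),np.round(bot.read_moment(),2))
        if z<.0425: return True
    return False
def release(k,zc=.12):
    bot.set_gripper((W[k]+14)/85); up(zc)
def press(k,f=30,dx=0,dy=0):
    sx,sy,sa=SL[k]; bot.set_gripper(0); zt=.034+TH[k]; lin(sx+dx,sy+dy,zt+.02,.2)
    h=lin(sx+dx,sy+dy,zt-.001,.015,f=f); bot.wait(.3); print("press",h,"top-seat mm",round((bot.read_position()[2]-zt)*1e3,1),np.round(bot.read_ft_force(),1)); up(.13); print("t",round(bot.read_clock(),1))
E
python3 - <<'E'
from ins import *
s=grab("meter",(.441,-.4212,-.022)); print(lower("meter",s))
E
```

```text
meter w -0.1
held w 0.2 t 36.6
off 0 0 False under z 0.037 [-0.5  0.3  0.4] [-0.01 -0.01 -0.01]
True
```

```bash
python3 - <<'E'
from ins import *
import cv2
up(.2); go(.35,.25,.3,0)
im=bot.camera("top"); np.save("top3.npy",im); cv2.imwrite("pics/z3.png",cv2.resize(im[110:290,175:425,::-1],None,fx=3.2,fy=3.2,interpolation=cv2.INTER_CUBIC))
E
```

```text
(no output)
```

View pics/z3.png

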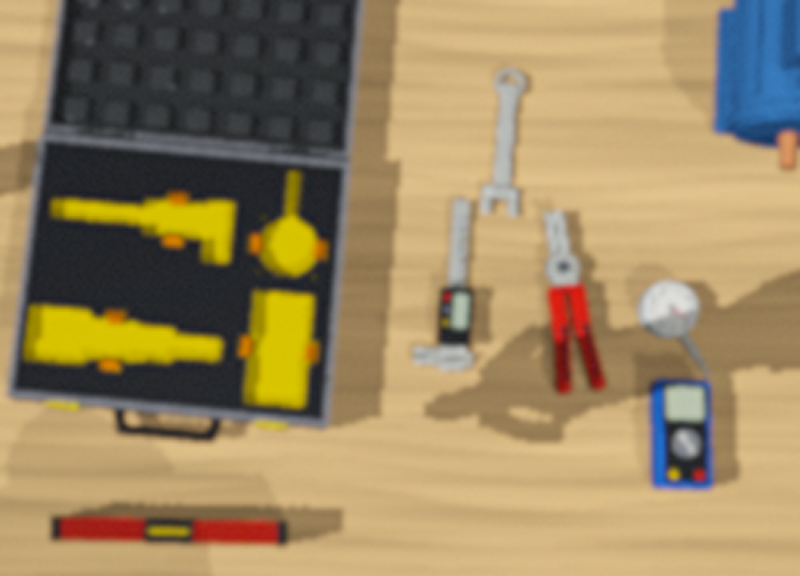

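The meter still sits at (682,433) in this picture, essentially unmoved, so that grasp closed on nothing. I'll retry it step by step and print more.

```bash
python3 - <<'E' | tail -12
from tools import *
t=np.load("top3.npy")
for k in T0: b=gripfit(t,k,T0[k]); print(k,b[0].round(4),round(b[1],1)); T0[k]=b[0]
from ins import *
x,y,a=T0["meter"]
bot.set_gripper(.96); s=-H; bot.move_pose([x,y,.17],q(a+s)); print(lin(x,y,.03,.25),lin(x,y,.007,.05,f=8)); print(np.round(bot.read_position(),4),np.round(bot.read_ft_force(),1))
for o in(.8,.7,.6,.5):
    bot.set_gripper(o,grasp_force=40); print(o,round(bot.read_gripper_width(),3),np.round(bot.read_position(),4),np.round(bot.read_ft_force(),1))
E
```

```text
pliersH top [ 0.5673 -0.3113  0.1149] 127.2 320.0
pliersH scene [ 0.5618 -0.3125  0.1395] 68.5 295.0
pliersH [ 0.5672 -0.3111  0.1165] 138.5
caliper [ 0.5574 -0.195   3.0606] 364.1
meter [ 0.4409 -0.4213 -0.0217] 75.3
gauge [ 0.5706 -0.4133 -2.6251] 276.0
False False
[ 0.4408 -0.4212  0.0068] [-0.8  0.1 -1.5]
0.8 0.797 [ 0.4411 -0.4214  0.0072] [-0.   0.   0.7]
0.7 0.699 [ 0.441  -0.4213  0.0071] [ 1.2  0.8 -0.5]
0.6 0.598 [ 0.4409 -0.4213  0.007 ] [-0.6  0.1 -0.6]
0.5 0.503 [ 0.4409 -0.4213  0.007 ] [-0.3  0.1 -1.1]
```

```bash
python3 - <<'E'
from ins import *
import cv2
t=bot.camera("top")[180:300,330:450,::-1]; s=bot.camera("scene")[90:210,110:230,::-1]
cv2.imwrite("pics/z4.png",cv2.resize(np.hstack([t,s]),None,fx=3.3,fy=3.3,interpolation=cv2.INTER_CUBIC))
E
```

```text
(no output)
```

View pics/z4.png

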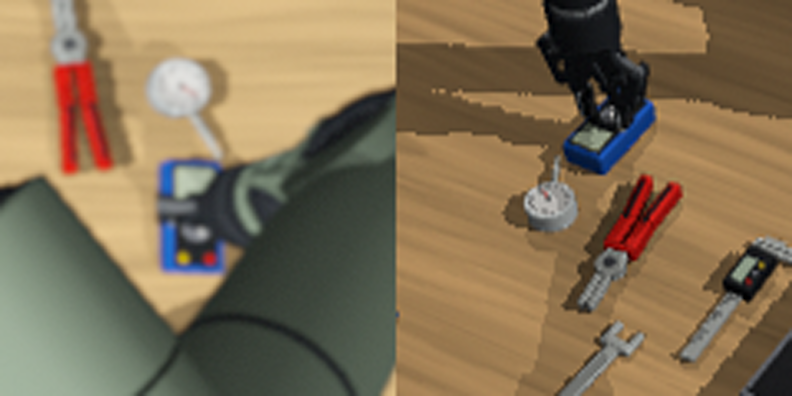

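```bash
python3 - <<'E'
from ins import *
import cv2
up(.08); bot.set_gripper(0); p=bot.read_position()
h=lin(p[0],p[1],.004,.03,f=6); print(h,np.round(bot.read_position(),4),np.round(bot.read_ft_force(),1), np.round(bot.read_tool_rot(),3), np.round(q(-.02-H),3))
print(np.round(bot.read_joint_positions(),3),bot.read_clock())
t=bot.camera("top")[180:300,330:450,::-1]; s=bot.camera("scene")[90:210,110:230,::-1]
cv2.imwrite("pics/z5.png",cv2.resize(np.hstack([t,s]),None,fx=3.3,fy=3.3,interpolation=cv2.INTER_CUBIC))
E
```

```text
True [ 0.4407 -0.421   0.008 ] [0.1 0.4 4.7] [ 0.495 -0.495  0.505 -0.505] [ 0.495 -0.495  0.505 -0.505]
[-0.884  0.628 -0.268  0.675 -0.     2.28 ] 50.5417
```

View pics/z5.png

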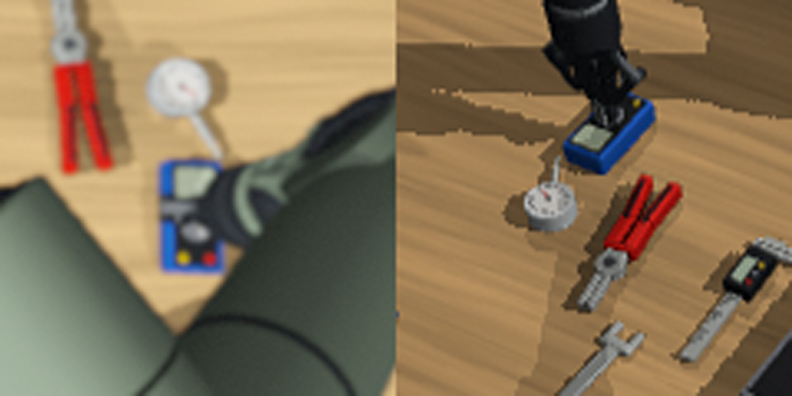

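Shut fingers touch the meter's top (30 mm) at a reading of z=8 mm, so the real fingertips sit about 22 mm above the reported TCP. I'll check that against the bare bench.

```bash
python3 - <<'E'
from ins import *
up(.08); print(bot.grip_depth)
lin(.37,-.33,.08,.25); h=lin(.37,-.33,-.026,.03,f=6); print(h,np.round(bot.read_position(),4),np.round(bot.read_ft_force(),1))
up(.06)
E
```

```text
0.0187
True [ 0.37  -0.33  -0.022] [-0.6  0.5  6. ]
```

Confirmed: bench contact at reading -22.0 mm, so I'll command every z 22 mm lower. I'll also check for a lateral offset by fitting the placed contactors as a pair.

```bash
python3 - <<'E' | tail -4
from tools import *
def two(h): 
    o=[]
    for d in(-h,h): o+=[box(d-29,d+29,-22.5,22.5,0,40),box(d-20,d+20,-22.5,22.5,40,57)]
    return o
for n in("top","scene"):
    i=np.load(n+"1.npy"); b=fit(n,i,cw,two(38),(.5275,.4102,.02),roi(n,.5275,.4102,.004,.085),.004); print(n,b[0].round(4),round(b[1],1),b[2])
    b=fit(n,i,rd,[box(-112,112,-12,12,0,45)],(.336,.09,1.57),roi(n,.336,.09,0,.125),0); print(n,"level",b[0].round(4),round(b[1],1),b[2])
E
```

```text
top [0.5306 0.415  0.0212] 748.2 1278.0
top level [0.339  0.088  1.5755] 271.6 302.0
scene [ 0.5283  0.4111 -0.0358] 343.9 815.0
scene level [0.3179 0.0824 1.3603] 567.4 243.0
```

```bash
sed -i 's/^def lin(x,y,z,v=.15,a=None,f=None): return bot.move_linear(\[x,y,z\]/ZO=.022  # real tip height = reading + ZO\ndef lin(x,y,z,v=.15,a=None,f=None): return bot.move_linear([x,y,z-ZO]/' mot.py
sed -i 's/d=.007/d=.005/g; s/bot.read_position()\[2\]-d/bot.read_position()[2]+ZO-d/; s/(bot.read_position()\[2\]-zt)/(bot.read_position()[2]+ZO-zt)/' ins.py
python3 - <<'E'
from ins import *
s=grab("meter",(.4409,-.4212,-.022)); print(s,lower("meter",s))
E
```

```text
meter w 54.6
held w 54.9 t 59.0
off 0 0 True under z 0.0393 [0.2 0.9 0.7] [ 0.13 -0.33 -0.06]
-1.5707963267948966 True
```

```bash
python3 - <<'E'
from ins import *
release("meter"); press("meter")
s=grab("gauge",(.5703,-.4135,-2.625)); print(s,lower("gauge",s))
E
```

```text
press False top-seat mm 1.4 [-6.4  1.2 21.8]
t 66.0
gauge w 53.8
held w 53.8 t 70.7
off 0 0 True under z 0.0389 [ 1.3 -0.3 -0.2] [ 0.05 -0.34 -0.02]
1.5707963267948966 True
```

```bash
sed -i 's/zt-.001/zt-.006/' ins.py; python3 - <<'E'
from ins import *
import cv2
release("gauge"); press("gauge",f=35); press("meter",f=35)
t=bot.camera("top"); np.save("top4.npy",t); cv2.imwrite("pics/z6.png",cv2.resize(t[110:290,175:425,::-1],None,fx=3.2,fy=3.2,interpolation=cv2.INTER_CUBIC))
E
python3 - <<'E' | tail -2
from tools import *
t=np.load("top4.npy")
for k in("pliersH","caliper"): b=gripfit(t,k,T0[k]); print(k,b[0].round(4),round(b[1],1))
E
```

```text
press True top-seat mm -0.0 [-0.6  0.3  5.2]
t 77.8
press True top-seat mm -0.0 [-1.6  0.   4.9]
t 80.8
pliersH [ 0.5673 -0.3113  0.1143] 130.0
caliper [ 0.55   -0.1684  3.1219] 755.3
```

View pics/z6.png

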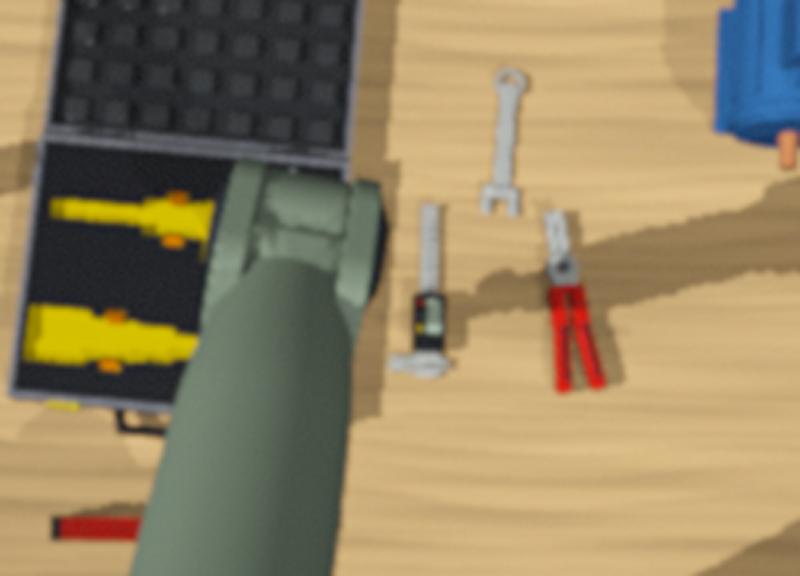

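Meter and gauge both bottomed out at 0.0 mm. The caliper has been knocked about 25 mm and now sits at (430,320), so I'll refit it and the pliers.

```bash
cat > fitc.py <<'E'
from tools import *
from mot import *
p=bot.read_position(); up(.25); go(.35,.25,.3,0)
for n in("top","scene"):
    t=bot.camera(n); np.save(n+"5.npy",t)
    for k,p,r in(("caliper",(.548,-.1685,3.12),0),("pliers",(.566,-.3113,.115),0)):
        m=render(n,PARTS[k],p,(0,0,512,384)); ys,xs=np.nonzero(cv2.dilate(m,np.ones((9,9)))>.1)
        R=(xs.min(),ys.min(),np.ptp(xs)+1,np.ptp(ys)+1); S=lambda i:(nonwood(i)*(cv2.dilate(m,np.ones((15,15)))>.1))
        red_or=lambda i:np.maximum(S(i),rd(i)) if k=="pliers" else S(i)
        b=fit(n,t,red_or,PARTS[k],p,R); print("R",k,n,b[0].round(4),round(b[1],1),round(b[2],1))
print("R tip",back("top",(347.8,176.25),.011)[:2].round(4), "expected",(.566+.105*np.cos(.115),-.3113+.105*np.sin(.115)))
E
python3 fitc.py | grep ^R
```

```text
R caliper top [ 0.5503 -0.1682  3.1168] 128.6 454.8
R pliers top [ 0.5683 -0.3116  0.1276] 165.1 503.8
R caliper scene [ 0.5498 -0.1697  3.1287] 76.3 339.1
R pliers scene [ 0.5652 -0.3126  0.1467] 111.8 396.8
R tip [ 0.6687 -0.2996] expected (np.float64(0.6703064523529926), np.float64(-0.29925159771866533))
```

```bash
python3 - <<'E'
from ins import *
O=((0,0),(.0015,0),(-.0015,0),(.003,0),(-.003,0),(0,.0015),(0,-.0015))
s=grab("caliper",(.550,-.169,3.121)); print(s,lower("caliper",s,off=O))
E
```

```text
caliper w 32.6
held w 32.7 t 87.6
off 0 0 True under z 0.0395 [-0.1  1.   3. ] [-0.02 -0.03 -0.01]
-1.5707963267948966 True
```

```bash
python3 - <<'E'
from ins import *
O=((0,0),(.0015,0),(-.0015,0),(.003,0),(-.003,0),(0,.0015),(0,-.0015))
release("caliper"); press("caliper",f=35)
s=grab("pliers",(.5667,-.3117,.122)); print(s,lower("pliers",s,off=O))
E
```

```text
press True top-seat mm -0.0 [ 0.1 -0.2  4.3]
t 94.1
pliers w 36.7
held w 37.0 t 98.7
off 0 0 True under z 0.0393 [ 0.3 -0.5  1.3] [ 0.03 -0.05 -0.05]
1.5707963267948966 True
```

```bash
python3 - <<'E'
from ins import *
import cv2
release("pliers"); press("pliers",f=35)
up(.25); go(.35,-.3,.3,0)
t=bot.camera("top"); np.save("top6.npy",t); s=bot.camera("scene")
a=cv2.resize(t[135:280,95:300,::-1],(430,304),interpolation=cv2.INTER_CUBIC); b=cv2.resize(s[140:270,210:420,::-1],(490,304),interpolation=cv2.INTER_CUBIC)
cv2.imwrite("pics/z7.png",cv2.resize(np.vstack([a,cv2.resize(b,(430,266))]),(600,794))[:,:] if False else np.hstack([cv2.resize(a,(396,280)),cv2.resize(b,(404,280))]))
E
```

```text
press True top-seat mm -0.1 [-1.1 -0.   6.7]
t 106.1
```

View pics/z7.png

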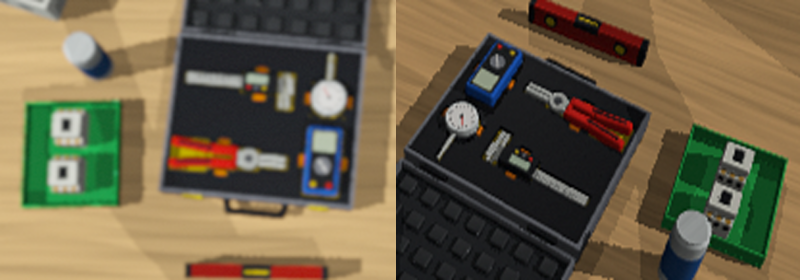

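All four tools sit in their own cutouts, the contactors stand in the tray and the level is on the bench at (257,270). Time is about 107 s, so I'm handing in.

```bash
python3 -c "
from cell import bot
print(bot.read_clock()); bot.close_job()"
```

```text
108.6
the job is handed in; nothing more can be done
```

I cleared the insert first: the spirit level is on the bench and both contactors stand in the green tray. Then I lowered all four tools into their own cutouts, pressed them home, and handed the job in at 108.6 s. The system gives no verdict.

**Last checks:**
- **Seating:** the final press on each tool ended within 0.1 mm of its seated height (meter, gauge and caliper 0.0 mm, pliers -0.1 mm). I measured height only at the press point, so I judged that the tools lie level from the pictures alone.
- **Final pictures:** both cameras show the four tools in their cutouts, both contactors upright in the tray and the level on the bench. The robot was clear of everything and the can stands where it was. I did not measure the can's or the wrench's position again.

**What went wrong or disagreed:**
- **Fingertip height:** the real fingertips sit 22 mm above the reported tool point, so my first meter grasp closed on nothing. I measured the offset by touching the bench and corrected for it. The level and contactors were placed before the correction, but were picked up and set down with the same offset.
- **Meter press:** the first press stopped 1.4 mm high at about 22 N, so I pressed it again.
- **Caliper knocked:** it was moved about 27 mm during the run, so I measured it again before picking it up.
- **Sideways check:** fitting the placed contactors and level in the images to look for a sideways offset was inconclusive. Every tool still went in at the first try.

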